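# Clear the sleeve from a rinsed tray and gather the ear tips in its cut-off corner

### The arm

A 6-joint arm with a two-finger parallel gripper is mounted at the origin on the work surface. World frame = base frame: x ahead of the robot, y to its left, z up, the work surface at z = 0. Lengths are in m, angles in rad, forces in N, time in s.
With the tool pointing down it reaches from about 0.3 to 0.875 m from the base axis. Payload 6.4 kg.
Tool frame: the origin (TCP) lies at the very end of the fingers, on their centre line; the grasp point (between the pads) lies 19 mm behind it (ctrl.hold_point_z is the distance from the TCP to the grasp point, in m); y points along the fingers, x is the direction in which the jaws open and shut, and the axes are right-handed (so a half turn about y gives the same grasp; the last joint's range is limited). The gripper opens to 85 mm and grips with 20 to 120 N. Pads are 22 mm wide; open, the fingers measure 114 mm over their backs; the gripper's body (76 mm by 85 mm) begins 54 mm behind the grasp point. The pads swing forward as they close: fully open they stand 13 mm farther back than shut.
Start: joints at [0.899, 0.181, 1.607, -0, 1.354, -0.206], TCP at [0.258, 0.514, 0.231] pointing down, gripper open.
Joint ranges: [-2.99, 2.99], [-0.89, 2.07], [0.3, 2.58], [-1.14, 4.28], [0, 2.63], [-3.12, 3.12]. Speed limits (rad/s): [2.57, 2.57, 3.01, 3.14, 3.14, 3.14].

### API

Orientations are given as a unit quaternion [w, x, y, z].
In Python, from bench import ctrl, imaging gives the robot as it stands.
- The arm moves only by the shell command python3 -m jog 'ROWS'. ROWS is JSON, a list of rows, each a list of 3 entries, a list of its own where there are three numbers: the shift along the tool's x, y, z in cm, then the turn, a rotation vector about the tool's x, y, z in rad, then the finger opening in cm, from 0 to 8.54. A call has 1 to 12 rows; each row shifts and turns the pose as measured when the row begins, along the tool's axes as they then stand; what a row does not reach is not made up. A row lasts 1/12 s, in which the tool goes at most 41.7 mm and 7.16 degrees, less where a joint would pass 70% of its speed; a pose out of reach is approached as far as the arm can. A call is refused whole if a number of a shift passes 4.17 or a number of a turn 0.125, either way. A call with a gripper value outside its range is refused whole. The fingers move at their own pace and stop on an object; the grip force is fixed at half the most. Time passes only in rows, so rows that do not move let the fingers close. It gives the time, the measured TCP pose, the force and the opening at its end, in the units of the state.
- ctrl.get_obs(): the state, without advancing time (a new reading comes with each control period).
- imaging.camera(name): name is "scene" or "top"; returns a dict with "frame" (420x560x3 uint8, red, green, blue), "depth" (420x560 float32, m along the optical axis (not along the pixel's ray), 0 where there is no reading), "K" (3x3 intrinsics, pixels), "R" (3x3) and "t" (3): a world point X has camera coordinates R X + t. Camera axes: x right, y down, z forward; pixel columns grow to the right and rows downward; lengths in m; the calibration is good to about 2 mm. A picture is of the moment at which its call begins.
- ctrl.hand_in(): hands the job in, once; it reports no verdict.
The state is a dict: "time_s": time; "q": joint angles; "dq": joint speeds; "joint_efforts": joint torques, N m; "eef_pos": TCP position; "eef_rot": TCP orientation; "wrist_force": force on the tool from outside, world axes, zero at the start; "torque": the same for the moment, N m; "opening": opening from 0.0 (shut) to 1.0 (fully open).
Only numpy, scipy, OpenCV 4.12 (cv2) and the standard library are available. Lean on these libraries where they do the work, as an engineer would, in place of code of your own. Each camera call takes 0.05 s, during which the arm holds its last target. There are 200 camera calls.

### The job

Sort the rinsed tray on the treatment console: take the tall steel sleeve out of the tray and put it over the upright post, all the way down, and let go of it. Then lift the tray by its carrying bar, well clear of the console, and tilt it until all four small ear tips have slid together into its cut-off corner, without spilling any; finish still holding the tray up and tilted like that. Leave the drum, the cup and the jar alone.

Things in the scene. Friction and masses are not known exactly. Their poses are not given: they have to be found in the camera images.
- tray_bar (a point): centre of the tray's carrying bar, where it is grasped: 66 mm above the tray's underside, 6 mm below the bar's top. The bar is steel, 207 mm long along the tray's x axis, 10 mm wide (y), 12 mm high, and crosses over the tray's middle on two uprights at its short ends, well clear of the tips. Axes are the tray's: z up out of the open top
- tray_middle (a point): centre of the tray's floor (upper face, 3 mm above its underside); axes as the tray's. The loose tray is bright sheet steel, 200 mm (x) by 150 mm (y), open on top, floor and walls 3 mm thick, walls 30 mm high, 0.3 to 0.5 kg. Its corner at minus x, minus y is cut off at 45 degrees (38 mm of each side); the other three are square
- tray_cut_corner (a point): point on the tray's floor (upper face) at the middle of the inner side of the cut-off corner wall, at -79, -54 mm from the floor's centre in the tray's x, y; axes as the tray's. It is where the tips must gather
- tip_a_center (a point): small black plastic ear tip, a squat nozzle: round foot 18 mm across and 7 mm high, narrowing to 9 mm at the top, 14 mm high in all, 14 g; stands loose on the tray floor. This point is its centre, 7 mm above its foot; its z axis points up through the narrow end. Smooth: it starts to slide on the tray floor at about 10 to 13 degrees of tilt
- tip_b_center (a point): small black plastic ear tip, a squat nozzle: round foot 18 mm across and 7 mm high, narrowing to 9 mm at the top, 14 mm high in all, 14 g; stands loose on the tray floor. This point is its centre, 7 mm above its foot; its z axis points up through the narrow end. Smooth: it starts to slide on the tray floor at about 10 to 13 degrees of tilt
- tip_c_center (a point): small black plastic ear tip, a squat nozzle: round foot 18 mm across and 7 mm high, narrowing to 9 mm at the top, 14 mm high in all, 14 g; stands loose on the tray floor. This point is its centre, 7 mm above its foot; its z axis points up through the narrow end. Smooth: it starts to slide on the tray floor at about 10 to 13 degrees of tilt
- tip_d_center (a point): small black plastic ear tip, a squat nozzle: round foot 18 mm across and 7 mm high, narrowing to 9 mm at the top, 14 mm high in all, 14 g; stands loose on the tray floor. This point is its centre, 7 mm above its foot; its z axis points up through the narrow end. Smooth: it starts to slide on the tray floor at about 10 to 13 degrees of tilt
- sleeve_center (a point): centre (half-way up) of the sleeve, a loose plain steel tube 30 mm outside, 18 mm inside, 55 mm high, 0.12 to 0.2 kg, z along its bore. It starts upright on the tray floor on the +y side of the bar, axis 40 to 48 mm from the bar's; its top is 28 mm above the tray's walls, 14 mm below the bar's top. Best taken by its upper half, fingers closing along the tray's x
- post_top (a point): top of the fixed upright post: a steel pin 12 mm in diameter with a slightly tapered end, on a black round foot 60 mm across and 10 mm high; the top is 80 mm above the console; z up
- post_seat (a point): point on the post's axis 37.5 mm above the console, where the sleeve's centre lies when it stands fully down on the foot
- drum: bystander: lidded steel drum, 94 mm across, 60 mm high and 75 mm over its small knob; origin under its centre; leave alone
- cup: bystander: small open steel cup, 72 mm across, 55 mm high; origin under its centre; leave alone
- amber_jar: bystander: amber glass jar with black cap, 60 mm across, 85 mm high; origin under its centre; leave alone
Not all that is in view belongs to the job. Leave any turquoise look-alike of the part that bears tray_bar alone.

How it is judged:
On the way:
1. the sleeve stands fully down over the post, let go (horizontal distance between sleeve_center and post_seat below 0.007 m and distance between sleeve_center and post_seat below 0.009 m and angle between sleeve_center's own z axis and vertical below 0.2 rad and contact force between the fingers and sleeve below 0.1 N), for 0.2 s.
At the end, for the whole second after the job is handed in: Sleeve over the post within 9 mm of fully down, upright, let go; the fingers alone hold the tray still, its cut-off corner over 13 mm above the console, tilted more than 10 degrees; each tip settled (under 80 mm/s), its centre within 55 mm of the cut-off corner's middle (all of step 1 and height (world z) of tray_cut_corner above 0.013 m and angle between tray_bar's own z axis and vertical above 0.17 rad and contact force between the fingers and tray above 1 N and contact force between tray and post below 0.1 N and contact force between tray and sleeve below 0.1 N and contact force between tray and drum below 0.1 N and contact force between tray and cup below 0.1 N and contact force between tray and amber_jar below 0.1 N and contact force between tray and table below 0.1 N and linear speed of tray below 0.03 m/s and distance between each of tip_a_center, tip_b_center, tip_c_center, tip_d_center and tray_cut_corner below 0.055 m and linear speed of each of tip_a, tip_b, tip_c, tip_d below 0.08 m/s); the arm keeps its last pose, push and grip.
It fails at once if an ear tip leaves the tray (distance between any of tip_a_center, tip_b_center, tip_c_center, tip_d_center and tray_middle above 0.14 m).
It fails at once if a bystander (drum, cup, jar) is moved by more than 30 mm (distance of any of drum, cup, amber_jar from where it was at the start of the episode above 0.03 m).
It also fails if it takes over 61 s, if anything falls off the work surface, if the arm or the gripper's body presses on something with over 40 N, if the wrist force passes 120 N, or if a joint passes its speed limit or range.

## Working session

There is one attempt and no reset: what is moved stays moved. The work goes in short steps, Python scripts to look and compute and a shell command to move; the robot and the scene stay as the last step left them, time stands still between calls to the robot, and variables do not carry over. Pictures are saved under pics/ and viewed, about 8 in all and at most 12, crops included, and the job is handed in when it is done.

```bash
ls; mkdir -p pics; python3 - <<'E'
from bench import ctrl, imaging
import cv2
for n in("scene","top"):
    c=imaging.camera(n); cv2.imwrite(f"pics/{n}0.png",cv2.resize(c["frame"][:,:,::-1],(800,600)))
    print(n,c["K"],c["R"],c["t"])
o=ctrl.get_obs();print(o, ctrl.hold_point_z)
E
```

```text
pics
scene [[423.72466504   0.         282.29623972]
 [  0.         423.72466504 209.44712996]
 [  0.           0.           1.        ]] [[-0.09338898  0.99547759 -0.0174028 ]
 [ 0.62674337  0.04519745 -0.77791384]
 [-0.77360924 -0.08355567 -0.62812992]] [ 0.05808913 -0.26453043  1.52596272]
top [[387.70020811   0.         282.05081834]
 [  0.         387.70020811 211.85902475]
 [  0.           0.           1.        ]] [[-0.00225118 -0.99999604 -0.00168981]
 [-0.99120747  0.00245495 -0.13229407]
 [ 0.13229769  0.00137713 -0.99120907]] [1.03203497e-03 5.07568708e-01 1.15701955e+00]
{'time_s': 0.1, 'q': array([ 8.98729206e-01,  1.81462921e-01,  1.60789406e+00, -2.97783260e-05,
        1.35379698e+00, -2.06321516e-01]), 'dq': array([-0.0015049 , -0.00265973, -0.00343572,  0.00075554, -0.00079718,
       -0.00147898]), 'joint_efforts': array([ 1.66715836e-04, -4.45879519e+01, -3.52236414e+01, -2.23697634e-04,
        4.22129538e-03, -2.19437652e-05]), 'eef_pos': array([0.25791851, 0.5133614 , 0.23048314]), 'eef_rot': array([-0.60169223,  0.60208619,  0.37060292, -0.37163444]), 'wrist_force': array([ 0.03841077, -0.50922353,  0.22087051]), 'torque': array([ 0.03548592, -0.01762176,  0.00851474]), 'opening': 0.9963895985793444} 0.0187
```

View pics/scene0.png

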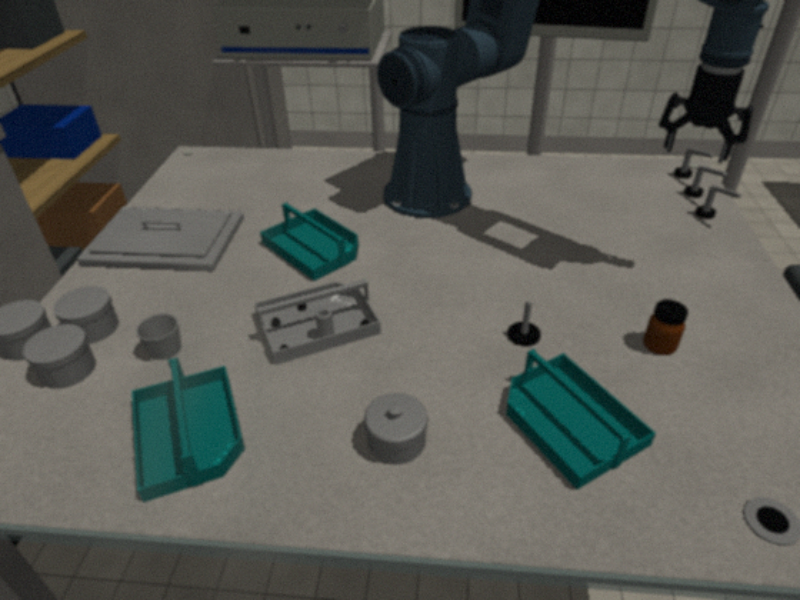

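View pics/top0.png

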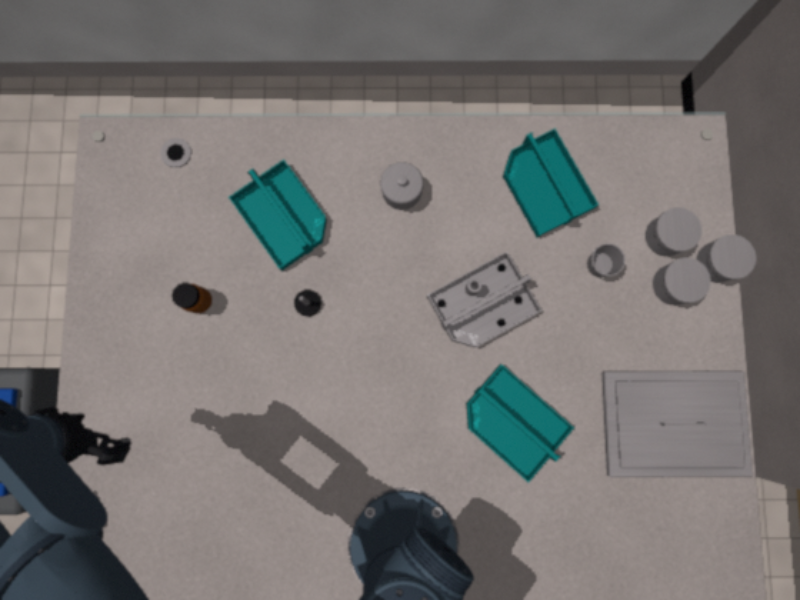

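Top view (800x600): the steel tray is at (485,302), with the sleeve at (476,288), the cut corner at about (463,340) and the post at (308,302). These could be mistaken for the tray: turquoise trays at (280,215), (550,183) and (520,422), and the grey lid at (680,425). I choose the steel one because it holds four black tips and the sleeve. Next I'll check it in a close crop.

```bash
cat > h.py <<'E'
from bench import ctrl, imaging
import cv2, numpy as np
from scipy.spatial.transform import Rotation as Rn
def tile(c,u0,v0,w=100,h=75,W=400,H=300):
    im=cv2.resize(c["frame"][v0:v0+h,u0:u0+w,::-1],(W,H),interpolation=cv2.INTER_CUBIC)
    return cv2.convertScaleAbs(im,alpha=1.3,beta=10)
def ray(c,p):
    d=c["R"].T@np.linalg.inv(c["K"])@np.array([p[0],p[1],1.]); return -c["R"].T@c["t"],d
def tri(cs,ps):
    A=np.zeros((3,3));b=np.zeros(3);L=[]
    for c,p in zip(cs,ps):
        o,d=ray(c,p);d=d/np.linalg.norm(d);M=np.eye(3)-np.outer(d,d);A+=M;b+=M@o;L.append((M,o))
    X=np.linalg.solve(A,b);return X,[np.linalg.norm(M@(X-o)) for M,o in L]
def atz(c,p,z):
    o,d=ray(c,p);return o+d*(z-o[2])/d[2]
def proj(c,X):
    x=c["K"]@(c["R"]@np.asarray(X)+c["t"]);return x[:2]/x[2]
def tool():
    o=ctrl.get_obs();q=o["eef_rot"];return o,o["eef_pos"],Rn.from_quat([q[1],q[2],q[3],q[0]])
E
python3 - <<'E'
from h import *
s=imaging.camera("scene");t=imaging.camera("top")
m=np.vstack([np.hstack([tile(t,290,170),tile(s,170,190)]),np.hstack([tile(t,180,180,50,38),tile(s,340,200,50,38)])])
cv2.imwrite("pics/crop1.png",m)
o,p,R=tool();print(R.as_matrix().round(3))
E
```

```text
[[ 0.449 -0.001 -0.893]
 [ 0.893 -0.001  0.449]
 [-0.001 -1.     0.   ]]
```

View pics/crop1.png

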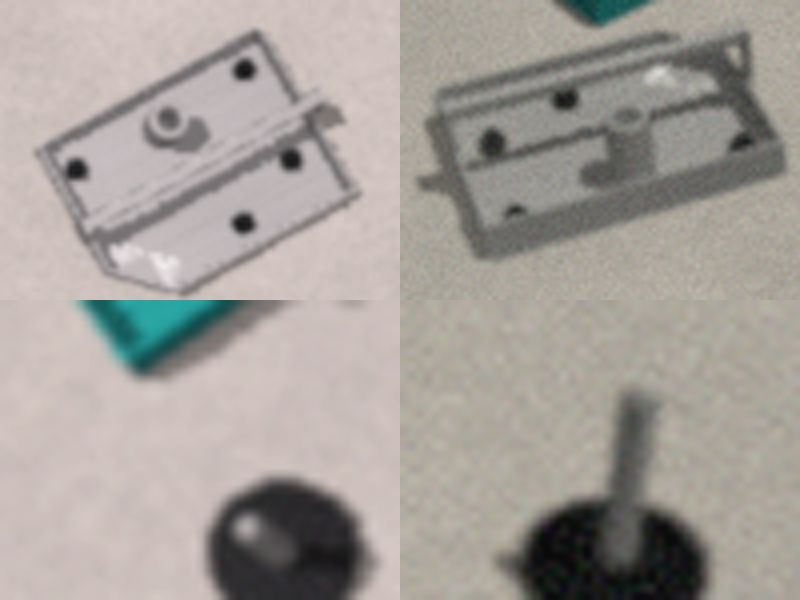

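The crop confirms the choice. In the top tile the bar runs (85,222)-(322,97), the sleeve mouth is at (169,120), the tips are at (245,70), (77,170), (291,160) and (243,223), and the cut corner is at the lower left. The post tip is at (247,525) in the top view and (637,395) in the scene view.

```bash
python3 - <<'E'
from h import *
s=imaging.camera("scene");t=imaging.camera("top")
T=lambda x,y:(x/4+290-.4,y/4+170-.4); S=lambda x,y:(x/4+170-.4,y/4+190-.4)
for n,a,b in [("barA",T(85,222),S(348,38)),("barB",T(322,97),S(40,102)),("sleevetop",T(169,120),S(227,116)),("post",(180+247/8-.4,180+225/8-.4),(340+237/8-.4,200+95/8-.4))]:
    X,r=tri([t,s],[a,b]);print(n,X.round(4),np.round(r,4))
A=atz(t,T(85,222),.072);B=atz(t,T(322,97),.072);print("bar top@.072",A.round(4),B.round(4),np.linalg.norm(A-B))
d=(B-A)/np.linalg.norm(B-A);print("ang",np.arctan2(d[1],d[0]))
print("sleeve@.058",atz(t,T(169,120),.058).round(4)); print("post@.08",atz(t,(180+247/8-.4,180+225/8-.4),.08).round(4))
print("postfoot@.01",atz(t,(180+285/8-.4,180+250/8-.4),.01).round(4))
for c in [(245,70),(77,170),(291,160),(243,223)]: print("tip",atz(t,T(*c),.012).round(3))
print("corner",atz(t,T(140,282),.02).round(3))
M=(A+B)/2;n=np.array([-d[1],d[0],0])
Sx=atz(t,T(169,120),.058);print("sleeve rel bar x,y",(Sx-M)@d,(Sx-M)@n)
for q in((485,183,0),(600,260,0),):pass
# drum, jar, cup
for nm,u,v,z in(("drum",402,180,.065),("cup",606,262,.05),("jar",187,296,.085)):print(nm,atz(t,(u*.7,v*.7),z).round(3))
E
```

```text
barA [ 0.4633 -0.0844  0.064 ] [0.0015 0.0015]
barB [ 0.5561 -0.2644  0.074 ] [0.0013 0.0013]
sleevetop [ 0.5414 -0.1505  0.0573] [0.0002 0.0002]
post [0.5142 0.2106 0.08  ] [0.0007 0.0007]
bar top@.072 [ 0.4627 -0.0853  0.072 ] [ 0.5561 -0.2635  0.072 ] 0.20119462471375427
ang -1.0881557801442914
sleeve@.058 [ 0.5413 -0.1507  0.058 ]
post@.08 [0.5142 0.2113 0.08  ]
postfoot@.01 [0.5144 0.2094 0.01  ]
tip [ 0.589 -0.217  0.012]
tip [ 0.51  -0.084  0.012]
tip [ 0.517 -0.251  0.012]
tip [ 0.468 -0.213  0.012]
corner [ 0.421 -0.131  0.02 ]
sleeve rel bar x,y -0.006223887732157957 0.03925543614511355
drum [0.77  0.001 0.065]
cup [ 0.592 -0.435  0.05 ]
jar [0.516 0.445 0.085]
```

```bash
cat >> h.py <<'E'
def to(P,xang=None):
    o,p,R=tool();d=R.inv().apply(np.array(P)-p)*100;print("t",o["time_s"],"pos",p.round(4),"shift cm",d.round(2),"n41:",(np.linalg.norm(d)/4.1).round(1),"xang",np.arctan2(*R.as_matrix()[[1,0],0]).round(3),"op",o["opening"])
    if xang is not None:
        g=Rn.from_matrix(np.array([[np.cos(xang),0,np.sin(-xang)*-1],[np.sin(xang),0,-np.cos(xang)],[0,-1,0]]).T.T)
        M=np.column_stack([[np.cos(xang),np.sin(xang),0],[0,0,-1.],np.cross([np.cos(xang),np.sin(xang),0],[0,0,-1.])])
        print("rotvec",(R.inv()*Rn.from_matrix(M)).as_rotvec().round(4))
E
sed -i '/g=Rn/d' h.py
python3 -m jog '[[[-2.6,0,-3.1],[0,0,0],6.5],[[-2.6,0,-3.1],[0,0,0],6.5],[[-2.6,0,-3.1],[0,0,0],6.5],[[-2.6,0,-3.1],[0,0,0],6.5],[[-2.6,0,-3.1],[0,0,0],6.5],[[-2.6,0,-3.1],[0,0,0],6.5],[[-2.6,0,-3.1],[0,0,0],6.5],[[-2.6,0,-3.1],[0,0,0],6.5],[[-2.6,0,-3.1],[0,0,0],6.5],[[-2.6,0,-3.1],[0,0,0],6.5],[[-2.6,0,-3.1],[0,0,0],6.5],[[-2.6,0,-3.1],[0,0,0],6.5]]'
python3 -c "
from h import *
to([.5413,-.1507,.16],-1.088)"
```

```text
time_s: 1.3
eef_pos: [0.4539, 0.06, 0.2307]
eef_rot: [-0.599, 0.599, 0.378, -0.374]
wrist_force: [1.4, 1.0, -0.2]
opening: 0.764
t 1.3 pos [0.4539 0.06   0.2307] shift cm [-15.2    7.05 -17.02] n41: 5.8 xang 1.121 op 0.7640418181851102
rotvec [-0.0032  2.2086  0.0054]
```

Next, the rest of the shift, followed by the turn.

```bash

python3 -m jog '[[[-2.6,0.5,-2.9],[0,0.05,0],6.5],[[-2.7,0.5,-2.7],[0,0.1,0],6.5],[[-3.0,0.5,-2.4],[0,0.1,0],6.5],[[-3.2,0.5,-2.1],[0,0.1,0],6.5],[[-3.4,0.5,-1.8],[0,0.12,0],6.5],[[-1.5,0.5,-0.6],[0,0.12,0],6.5],[[0,0,0],[0,0.12,0],6.5],[[0,0,0],[0,0.12,0],6.5],[[0,0,0],[0,0.12,0],6.5],[[0,0,0],[0,0.12,0],6.5],[[0,0,0],[0,0.12,0],6.5],[[0,0,0],[0,0.12,0],6.5]]'
python3 -c "
from h import *
to([.5413,-.1507,.16],-1.088)"
```

```text
time_s: 2.3
eef_pos: [0.4574, -0.1614, 0.2001]
eef_rot: [0.702, -0.702, 0.082, -0.089]
wrist_force: [0.7, -0.7, 0.1]
opening: 0.764
t 2.3 pos [ 0.4574 -0.1614  0.2001] shift cm [7.84 4.09 3.05] n41: 2.3 xang -0.243 op 0.7637810154845537
rotvec [-0.0058  0.8448  0.0087]
```

```bash

python3 -m jog '[[[2.6,0,1.0],[0,0,0],6.5],[[2.6,0,1.0],[0,0,0],6.5],[[2.6,0,1.0],[0,0,0],6.5],[[0,0,0],[0,0.12,0],6.5],[[0,0,0],[0,0.12,0],6.5],[[0,0,0],[0,0.12,0],6.5],[[0,0,0],[0,0.12,0],6.5],[[0,0,0],[0,0.12,0],6.5],[[0,0,0],[0,0.12,0],6.5],[[0,0,0],[0,0.12,0],6.5],[[0,0,0],[0,0,0],6.5]]'
python3 - <<'E'
from h import *
to([.5413,-.1507,.11],-1.088)
s=imaging.camera("scene");t=imaging.camera("top")
cv2.imwrite("pics/c2.png",np.hstack([tile(t,290,160),tile(s,170,170)]))
E
```

```text
time_s: 3.22
eef_pos: [0.5438, -0.1505, 0.1989]
eef_rot: [0.599, -0.596, 0.376, -0.381]
wrist_force: [0.5, -0.2, 0.9]
opening: 0.76
t 3.2167 pos [ 0.5438 -0.1505  0.1989] shift cm [-0.11  8.89 -0.29] n41: 2.2 xang -1.129 op 0.7599501046055099
rotvec [-0.007  -0.0411  0.0031]
```

View pics/c2.png

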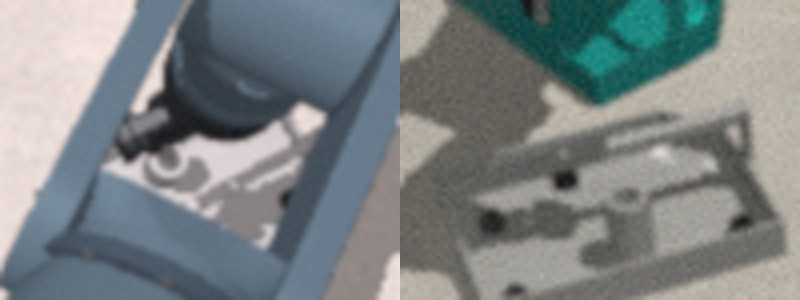

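The arm hides the top view, and the scene tile shows the tray and sleeve undisturbed (sleeve mouth at about (627,195)). Going down.

```bash

python3 -m jog '[[[-0.1,2.5,-0.2],[0,-0.04,0],6.5],[[0,3,0],[0,0,0],6.5],[[0,3,0],[0,0,0],6.5],[[0,2,0],[0,0,0],6.5],[[0,0,0],[0,0,0],6.5]]'
python3 - <<'E'
from h import *
to([.5418,-.1504,.031],-1.088)
s=imaging.camera("scene")
cv2.imwrite("pics/c3.png",tile(s,150,150,140,105,800,600))
E
```

```text
time_s: 3.73
eef_pos: [0.5454, -0.152, 0.094]
eef_rot: [0.612, -0.609, 0.352, -0.363]
wrist_force: [-0.8, 0.9, 0.4]
opening: 0.759
t 3.7333 pos [ 0.5454 -0.152   0.094 ] shift cm [-0.39  6.3  -0.3 ] n41: 1.5 xang -1.059 op 0.7587570782281995
rotvec [-0.012   0.0293  0.011 ]
```

View pics/c3.png

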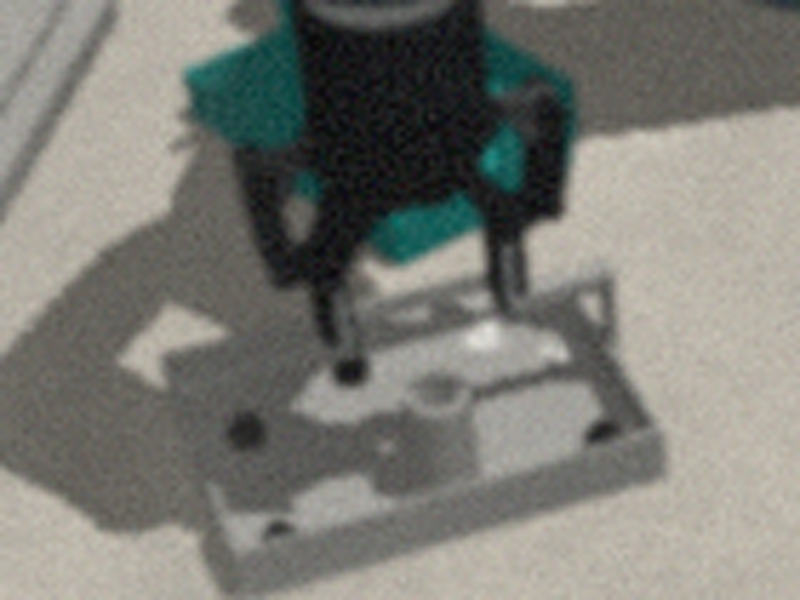

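The fingers straddle the sleeve line, with tips at about (340,345) and (512,305) and the sleeve mouth at (440,390). I'll correct the small offset and go down.

```bash

python3 -m jog '[[[-0.35,1,-0.3],[-0.01,0.03,0.01],6.5],[[0,1.5,0],[0,0,0],6.5],[[0,1.5,0],[0,0,0],6.5],[[0,1.0,0],[0,0,0],6.5],[[0,0.6,0],[0,0,0],6.5],[[0,0,0],[0,0,0],6.5]]'
python3 -c "
from h import *
to([.5418,-.1504,.031],-1.088)"
```

```text
time_s: 4.28
eef_pos: [0.5483, -0.1539, 0.0471]
eef_rot: [0.607, -0.606, 0.358, -0.369]
wrist_force: [-0.5, 0.3, -1.1]
opening: 0.759
t 4.2833 pos [ 0.5483 -0.1539  0.0471] shift cm [-0.64  1.6  -0.42] n41: 0.4 xang -1.08 op 0.7593976272112136
rotvec [-0.0099  0.0083  0.0127]
```

```bash

python3 -m jog '[[[-0.5,0.4,-0.4],[-0.01,0,0.01],6.5],[[-0.2,0.5,-0.1],[0,0,0],6.5],[[-0.05,0.5,0],[0,0,0],6.5],[[0,0,0],[0,0,0],6.5]]'
python3 -c "
from h import *
to([.5418,-.1504,.031],-1.088)"
```

```text
time_s: 4.62
eef_pos: [0.5417, -0.1504, 0.0351]
eef_rot: [-0.606, 0.607, -0.361, 0.365]
wrist_force: [-0.0, 0.7, -0.3]
opening: 0.758
t 4.6167 pos [ 0.5417 -0.1504  0.0351] shift cm [-0.    0.41  0.  ] n41: 0.1 xang -1.078 op 0.7575324082432979
rotvec [-0.0016  0.0098  0.0057]
```

```bash

python3 -m jog '[[[0,0.4,0],[0,0.01,0.005],4],[[0,0,0],[0,0,0],2],[[0,0,0],[0,0,0],2],[[0,0,0],[0,0,0],2],[[0,0,0],[0,0,0],2],[[0,0,0],[0,0,0],2],[[0,0,0],[0,0,0],2],[[0,0,0],[0,0,0],2],[[0,0,0],[0,0,0],2]]'
python3 -m jog '[[[0,-1,0],[0,0,0],2],[[0,-2,0],[0,0,0],2],[[0,-3,0],[0,0,0],2],[[0,-3,0],[0,0,0],2],[[0,-3,0],[0,0,0],2],[[0,-3,0],[0,0,0],2],[[0,0,0],[0,0,0],2]]'
python3 - <<'E'
from h import *
to([.5142,.211,.14],-1.088)
s=imaging.camera("scene")
cv2.imwrite("pics/c4.png",tile(s,150,110,140,105,600,450))
E
```

```text
time_s: 5.37
eef_pos: [0.5424, -0.1506, 0.0315]
eef_rot: [0.605, -0.604, 0.365, -0.367]
wrist_force: [-1.0, -0.5, 0.1]
opening: 0.328
time_s: 5.95
eef_pos: [0.5388, -0.1491, 0.1875]
eef_rot: [0.605, -0.605, 0.369, -0.364]
wrist_force: [1.7, -1.5, -0.3]
opening: 0.331
t 5.95 pos [ 0.5388 -0.1491  0.1875] shift cm [-33.02   4.92  14.52] n41: 8.9 xang -1.089 op 0.3311864977642526
rotvec [ 0.0031 -0.0011 -0.0064]
```

View pics/c4.png

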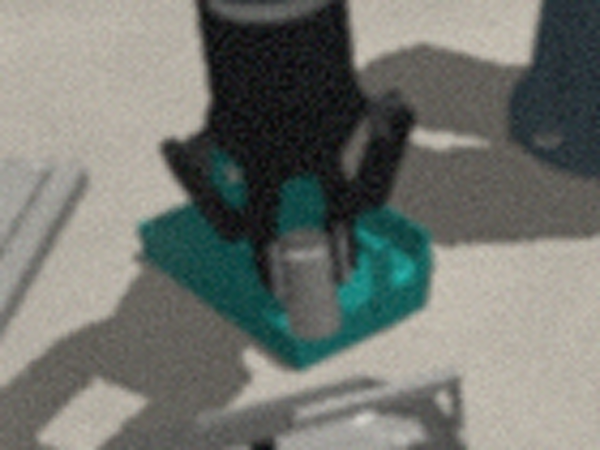

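The sleeve is held upright in the jaws (mouth at (300,240), bottom at (315,330)), clear of the tray. Now carrying it over to the post.

```bash

python3 -m jog '[[[-2,0,0.9],[0,0,-0.006],2],[[-3.6,0.3,1.6],[0,0,0],2],[[-3.6,0.3,1.6],[0,0,0],2],[[-3.6,0.3,1.6],[0,0,0],2],[[-3.6,0.3,1.6],[0,0,0],2],[[-3.6,0.3,1.6],[0,0,0],2],[[-3.6,0.3,1.6],[0,0,0],2],[[-3.6,0.3,1.6],[0,0,0],2],[[-3,0.3,1.3],[0,0,0],2],[[-1.5,0,0.6],[0,0,0],2],[[0,0,0],[0,0,0],2]]'
python3 -c "
from h import *
to([.5142,.211,.14],-1.088)"
```

```text
time_s: 6.92
eef_pos: [0.5054, 0.2093, 0.1494]
eef_rot: [-0.599, 0.608, -0.374, 0.363]
wrist_force: [0.1, -0.3, -1.6]
opening: 0.329
t 6.9167 pos [0.5054 0.2093 0.1494] shift cm [0.26 0.92 0.87] n41: 0.3 xang -1.097 op 0.3287118302465839
rotvec [ 0.0195 -0.0089 -0.0075]
```

```bash

python3 -m jog '[[[0.25,0.9,0.85],[0.02,-0.009,-0.007],2],[[0,0,0],[0,0,0],2],[[0,0,0],[0,0,0],2]]'
python3 - <<'E'
from h import *
to([.5142,.211,.12],-1.088)
s=imaging.camera("scene");t=imaging.camera("top")
cv2.imwrite("pics/c5.png",np.hstack([tile(s,320,140,75,100,450,600),tile(t,183,182,58,100,348,600)]))
E
```

```text
time_s: 7.17
eef_pos: [0.5109, 0.2114, 0.1368]
eef_rot: [-0.604, 0.607, -0.366, 0.363]
wrist_force: [0.5, -1.0, -1.5]
opening: 0.329
t 7.1667 pos [0.5109 0.2114 0.1368] shift cm [0.19 1.68 0.29] n41: 0.4 xang -1.084 op 0.3289362133586252
rotvec [ 0.0058  0.0042 -0.0016]
```

View pics/c5.png

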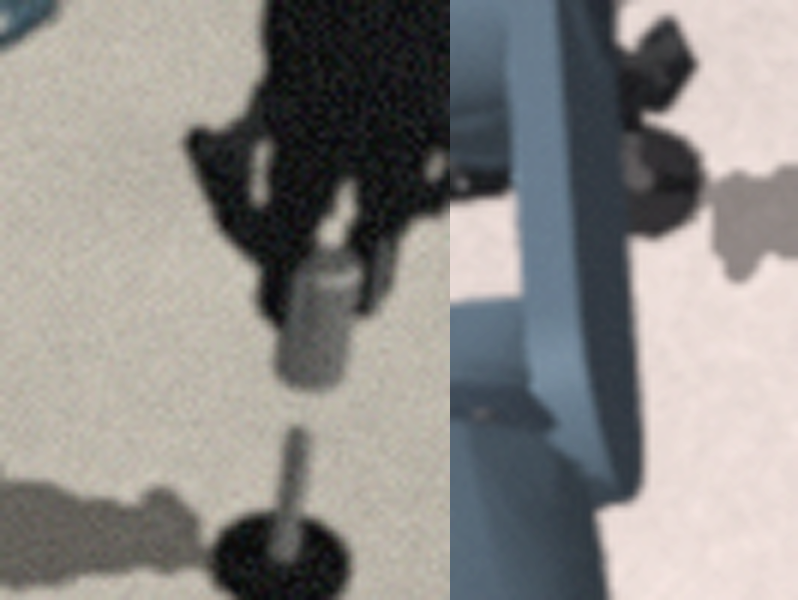

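The scene tile shows the sleeve above the post: mouth at about (330,262), bottom at about (311,380), post tip at (297,428). The sleeve looks slightly leaned, so I'll check it against the projection and depth.

```bash
python3 - <<'E'
from h import *
s=imaging.camera("scene");o,p,R=tool()
off=lambda X:((proj(s,X)-[320,140]+.4)*6).round(0)
for f in(.027,-.028): print(off(p+[0,0,f]))
print("post",off([.5142,.211,.08]),off([.5142,.211,.01]))
d=s["depth"]; pts=[]
for v in range(140+285//6,140+372//6):
  for u in range(320+275//6,320+365//6):
    z=d[v,u]
    X=s["R"].T@(np.linalg.inv(s["K"])@[u*z,v*z,z]-s["t"]) if z>0 else None
    if X is not None and np.linalg.norm(X[:2]-p[:2])<.03 and .1<X[2]<.17: pts.append(X)
P=np.array(pts);print(len(P))
from scipy.optimize import least_squares
def f(a):
    w=np.array([a[2],a[3],1.]);w/=np.linalg.norm(w);e=P-[a[0],a[1],.135]
    return np.linalg.norm(e-np.outer(e@w,w),axis=1)-.015
r=least_squares(f,[p[0],p[1],0,0],loss="soft_l1",f_scale=.002);print(r.x.round(4),np.median(abs(f(r.x))), P[:,2].min(),P[:,2].max())
E
```

```text
[324. 262.]
[308. 371.]
post [301. 431.] [283. 556.]
204
[ 0.5111  0.209   0.1776 -0.294 ] 0.0015532319643862284 0.11385097082451928 0.16792118170073458
```

```bash

python3 -m jog '[[[0.2,1.0,0.3],[0.006,0.004,0],2],[[0.0,0.8,0.1],[0,0,0],2],[[0,0,0],[0,0,0],2],[[0,0,0],[0,0,0],2]]'
python3 - <<'E'
from h import *
to([.5142,.211,.12],-1.088)
o,p,R=tool()
g=np.mean([imaging.camera("scene")["frame"].mean(2) for _ in range(4)],0);s=imaging.camera("scene")
print("exp sleeve",proj(s,p+[0,0,.0]),proj(s,p+[0,0,-.028]),"post",proj(s,[.5142,.211,.08]),proj(s,[.5142,.211,.06]))
for v in range(188,232,2):print(v,g[v,360:384].astype(int))
cv2.imwrite("pics/c6.png",cv2.resize(cv2.convertScaleAbs(g[170:245,332:407],alpha=1.6),(600,600),interpolation=cv2.INTER_CUBIC))
E
```

```text
time_s: 7.65
eef_pos: [0.5174, 0.2091, 0.1186]
eef_rot: [0.605, -0.603, 0.367, -0.368]
wrist_force: [0.3, -0.9, -1.0]
opening: 0.324
t 7.65 pos [0.5174 0.2091 0.1186] shift cm [-0.32 -0.14 -0.19] n41: 0.1 xang -1.093 op 0.32443716484191465
rotvec [-0.0033 -0.005  -0.0006]
exp sleeve [370.76911608 199.97512109] [369.48541204 208.91262063] post [369.70415801 211.46308972] [368.8181195  217.58423482]
188 [ 4  6  8  9  8  9  6  9  6 15 34 60 85 93 88 72 39  9 10  4 20 34 41 42]
190 [29 15  9  7  7  7  8 10 12 20 36 55 64 60 55 56 48 38 21 12 21 38 46 52]
192 [99 64 28  9 10 11 14 32 46 56 54 56 63 62 61 69 73 75 51 27 28 50 53 64]
194 [113  68  23  10   8   8  20  41  59  66  66  84  99 100  98 102  97  82
  55  22  33  50  53  73]
196 [109  60  16   5   3  18  29  49  60  56  50  60  66  72  70  75  74  64
  33  22  38  57  75 100]
198 [110  68  22   8   7  15  32  52  57  52  54  59  65  65  71  76  75  59
  31  29  56  91 118 129]
200 [127 107  77  43  20  18  40  56  56  51  54  64  65  70  72  77  78  78
  79  84 103 122 129 134]
202 [132 131 126 106  72  48  47  55  55  49  59  63 
[... 791 characters left out ...]
 132 127 108  71  58  66  78 100 122 131 133 131 128 129
 129 130 130 127 129 129]
220 [133 133 133 133 132 121  97  65  61  68  84 109 125 130 132 132 132 131
 129 128 131 129 131 131]
222 [132 135 135 134 130 113  84  58  62  73  93 117 128 132 130 130 129 132
 128 127 128 131 129 129]
224 [130 124 119 118 113  97  70  58  64  81 103 128 131 131 132 130 130 132
 130 129 128 127 128 130]
226 [ 61  39  28  21  21  31  50  61  64  66  60  63  77  97 116 128 132 130
 130 127 127 129 130 127]
228 [  4   5   7  11  19  37  56  63  70  63  37  12   5  21  44  76 101 120
 126 129 129 132 130 129]
230 [  8   4   6  11  25  44  57  68  72  61  32  10   9   9  11  17  47  85
 114 126 132 131 131 131]
```

View pics/c6.png

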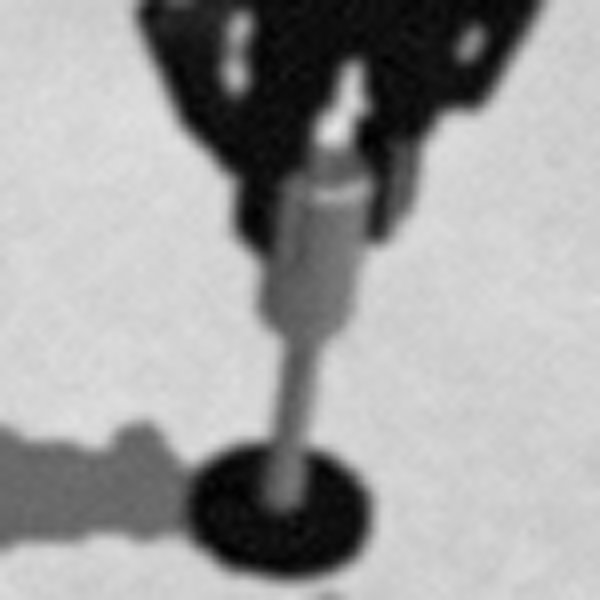

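The sleeve axis lies along the TCP's (centre column 369.9, expected 369.9). The post reads about 0.3 px left of expected, so its y is about 0.2103. I'll centre and insert.

```bash

python3 -m jog '[[[-0.27,0,-0.22],[-0.003,-0.004,0],2],[[0,0,0],[0,0,0],2],[[0,0,0],[0,0,0],2]]'
python3 -c "
from h import *
to([.5142,.2104,.1],-1.088)"
```

```text
time_s: 8.15
eef_pos: [0.5144, 0.2114, 0.1201]
eef_rot: [0.606, -0.604, 0.365, -0.366]
wrist_force: [-0.6, 0.5, -1.4]
opening: 0.334
t 8.15 pos [0.5144 0.2114 0.1201] shift cm [ 0.07  2.01 -0.07] n41: 0.5 xang -1.087 op 0.33396872347608125
rotvec [-0.0024  0.0006  0.    ]
```

```bash

python3 -m jog '[[[0.06,0.6,-0.06],[0,0,0],2],[[0,0.6,0],[0,0,0],2],[[0,0.4,0],[0,0,0],2],[[0,0.4,0],[0,0,0],2],[[0,0,0],[0,0,0],2]]'
python3 -c "
from h import *
to([.5142,.2104,.038],-1.088)"
```

```text
time_s: 8.57
eef_pos: [0.5141, 0.2107, 0.0982]
eef_rot: [0.606, -0.604, 0.365, -0.366]
wrist_force: [-0.7, -0.2, -1.0]
opening: 0.328
t 8.5667 pos [0.5141 0.2107 0.0982] shift cm [ 0.03  6.02 -0.02] n41: 1.5 xang -1.087 op 0.3279098687941571
rotvec [-0.0029  0.001   0.0002]
```

No contact force, and the sleeve bottom is about 1 cm below the post top, so it is on. Continuing down.

```bash

python3 -m jog '[[[0,0.7,0],[0,0,0],2],[[0,0.8,0],[0,0,0],2],[[0,0.8,0],[0,0,0],2],[[0,0.8,0],[0,0,0],2],[[0,0.8,0],[0,0,0],2],[[0,0.6,0],[0,0,0],2],[[0,0.5,0],[0,0,0],2],[[0,0.3,0],[0,0,0],2],[[0,0,0],[0,0,0],2]]'
python3 -c "
from h import *
to([.5142,.2104,.038],-1.088)"
```

```text
time_s: 9.32
eef_pos: [0.5137, 0.2106, 0.0384]
eef_rot: [0.606, -0.605, 0.366, -0.366]
wrist_force: [-1.7, -0.2, 7.6]
opening: 0.332
t 9.3167 pos [0.5137 0.2106 0.0384] shift cm [0.04 0.04 0.03] n41: 0.0 xang -1.087 op 0.33208382786498297
rotvec [-0.001   0.0008 -0.0004]
```

Seated: 7.6 N upward at TCP z 38 mm. Releasing and rising.

```bash

python3 -m jog '[[[0,0,0],[0,0,0],4.5],[[0,0,0],[0,0,0],6.5],[[0,0,0],[0,0,0],6.5],[[0,0,0],[0,0,0],6.5],[[0,-2,0],[0,0,0],6.5],[[0,-3,0],[0,0,0],6.5],[[0,-3,0],[0,0,0],6.5],[[0,-3,0],[0,0,0],6.5],[[0,-3,0],[0,0,0],6.5],[[0,-2,0],[0,0,0],6.5],[[0,0,0],[0,0,0],6.5]]'
python3 - <<'E'
from h import *
to([.5094,-.1744,.2],.483)
s=imaging.camera("scene");t=imaging.camera("top")
cv2.imwrite("pics/c7.png",np.hstack([tile(s,340,175,60,60,300,300),tile(s,170,170,100,60,500,300)]))
E
```

```text
time_s: 10.23
eef_pos: [0.5131, 0.2103, 0.2056]
eef_rot: [0.605, -0.605, 0.366, -0.366]
wrist_force: [1.6, 0.3, 1.5]
opening: 0.76
t 10.2333 pos [0.5131 0.2103 0.2056] shift cm [ 33.89   0.53 -18.21] n41: 9.4 xang -1.087 op 0.7597965039513755
rotvec [-8.0000e-04 -1.5703e+00 -2.0000e-04]
```

View pics/c7.png

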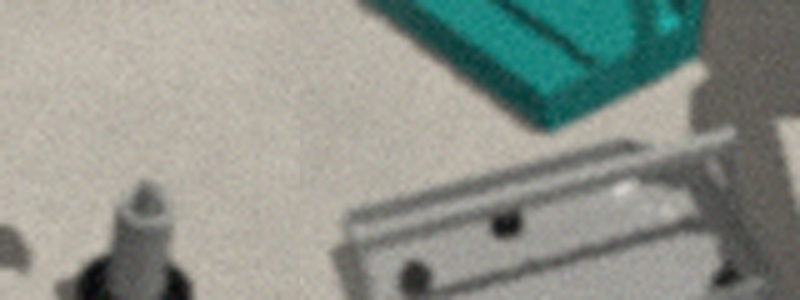

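The sleeve sits on the foot with the pin showing above it (tile (147,185)). The tray is undisturbed. Going to the bar.

```bash

python3 -m jog '[[[2,0,-1.1],[0,0,0],5],[[3.6,0,-1.9],[0,0,0],5],[[3.6,0,-1.9],[0,0,0],5],[[3.6,0,-1.9],[0,0,0],5],[[3.6,0,-1.9],[0,0,0],5],[[3.6,0,-1.9],[0,0,0],5],[[3.6,0,-1.9],[0,0,0],5],[[3.6,0,-1.9],[0,0,0],5],[[3.6,0,-1.9],[0,0,0],5],[[2.0,0,-1.1],[0,-0.1,0],5],[[0,0,0],[0,-0.12,0],5],[[0,0,0],[0,-0.12,0],5]]'
python3 -m jog '[[[0,0,0],[0,-0.12,0],5],[[0,0,0],[0,-0.12,0],5],[[0,0,0],[0,-0.12,0],5],[[0,0,0],[0,-0.12,0],5],[[0,0,0],[0,-0.12,0],5],[[0,0,0],[0,-0.12,0],5],[[0,0,0],[0,-0.12,0],5],[[0,0,0],[0,-0.12,0],5],[[0,0,0],[0,-0.12,0],5],[[0,0,0],[0,-0.12,0],5],[[0,0,0],[0,0,0],5]]'
python3 - <<'E'
from h import *
to([.5094,-.1744,.12],.483);print(tool()[0]["q"].round(2))
E
```

```text
time_s: 11.33
eef_pos: [0.4969, -0.1724, 0.1774]
eef_rot: [-0.659, 0.661, -0.267, 0.24]
wrist_force: [0.8, 0.9, -0.2]
opening: 0.58
time_s: 12.25
eef_pos: [0.4826, -0.1673, 0.152]
eef_rot: [0.701, -0.665, -0.16, 0.203]
wrist_force: [0.3, 0.5, -1.0]
opening: 0.584
t 12.25 pos [ 0.4826 -0.1673  0.152 ] shift cm [ 2.11  2.98 -2.15] n41: 1.0 xang 0.522 op 0.5841739939567034
rotvec [-0.0638  0.0377 -0.0469]
[-0.56  0.18  1.78 -0.01  1.26 -1.08]
```

```bash

python3 -m jog '[[[1.0,1,-1.0],[-0.06,0.038,-0.045],5],[[1.0,1,-1.0],[0,0,0],5],[[0,0,0],[0,0,0],5]]'
python3 - <<'E'
from h import *
to([.5094,-.1744,.1],.483)
s=imaging.camera("scene");t=imaging.camera("top")
# re-measure barely visible bar ends in both views later
cv2.imwrite("pics/c8.png",np.hstack([tile(t,290,170),tile(s,170,175)]))
E
```

```text
time_s: 12.5
eef_pos: [0.5067, -0.1734, 0.1256]
eef_rot: [0.69, -0.685, -0.163, 0.167]
wrist_force: [-0.5, 0.2, -0.4]
opening: 0.588
t 12.5 pos [ 0.5067 -0.1734  0.1256] shift cm [ 0.21  2.56 -0.23] n41: 0.6 xang 0.47 op 0.5880778151530047
rotvec [-0.0078 -0.0131 -0.0041]
```

View pics/c8.png

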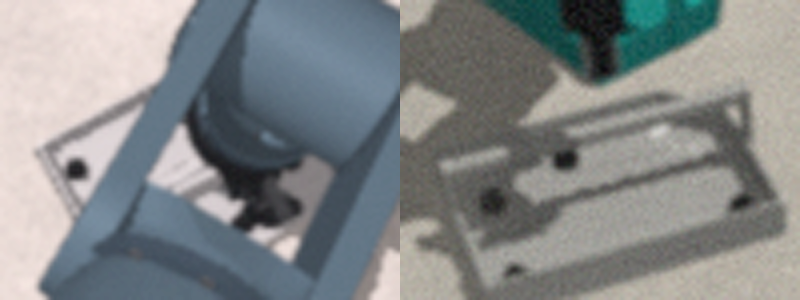

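The tray has not moved (left corner still at (40,150)). Descending on the bar.

```bash

python3 -m jog '[[[0.2,1.5,-0.2],[-0.008,-0.013,-0.004],5],[[0,1.5,0],[0,0,0],5],[[0,1.5,0],[0,0,0],5],[[0,1.2,0],[0,0,0],5],[[0,0,0],[0,0,0],5]]'
python3 - <<'E'
from h import *
to([.5094,-.1744,.047],.483)
E
```

```text
time_s: 13.02
eef_pos: [0.5076, -0.1737, 0.0693]
eef_rot: [-0.687, 0.687, 0.167, -0.168]
wrist_force: [-0.9, 0.7, -0.2]
opening: 0.585
t 13.0167 pos [ 0.5076 -0.1737  0.0693] shift cm [ 0.13  2.23 -0.15] n41: 0.5 xang 0.479 op 0.585209330454519
rotvec [ 0.0001 -0.0043 -0.001 ]
```

```bash

python3 -m jog '[[[0.12,0.7,-0.1],[0,0,0],5],[[0,0.7,0],[0,0,0],5],[[0,0.6,0],[0,0,0],5],[[0,0.3,0],[0,0,0],5],[[0,0,0],[0,0,0],5]]'
python3 -m jog '[[[0,0,0],[0,0,0],2.5],[[0,0,0],[0,0,0],1.5],[[0,0,0],[0,0,0],1],[[0,0,0],[0,0,0],0.3],[[0,0,0],[0,0,0],0],[[0,0,0],[0,0,0],0],[[0,0,0],[0,0,0],0],[[0,0,0],[0,0,0],0],[[0,0,0],[0,0,0],0]]'
python3 - <<'E'
from h import *
to([.5094,-.1744,.047],.483)
E
```

```text
time_s: 13.43
eef_pos: [0.5098, -0.1745, 0.0459]
eef_rot: [-0.687, 0.688, 0.167, -0.167]
wrist_force: [0.4, 0.8, 0.3]
opening: 0.583
time_s: 14.18
eef_pos: [0.5103, -0.1748, 0.0466]
eef_rot: [-0.686, 0.688, 0.167, -0.167]
wrist_force: [0.7, -1.0, -1.6]
opening: 0.098
t 14.1833 pos [ 0.5103 -0.1748  0.0466] shift cm [-0.06 -0.04  0.08] n41: 0.0 xang 0.477 op 0.09787605001095748
rotvec [ 0.0026 -0.006   0.0003]
```

```bash

python3 -m jog '[[[0,-0.4,0],[0,0,0],0],[[0,-0.8,0],[0,0,0],0],[[0,-1.2,0],[0,0,0],0],[[0,-1.6,0],[0,0,0],0],[[0,-1.6,0],[0,0,0],0],[[0,-1.6,0],[0,0,0],0],[[0,-1.6,0],[0,0,0],0],[[0,-1.6,0],[0,0,0],0],[[0,-1.4,0],[0,0,0],0],[[0,-1,0],[0,0,0],0],[[0,-0.5,0],[0,0,0],0],[[0,0,0],[0,0,0],0]]'
python3 - <<'E'
from h import *
to([.51,-.1744,.2],.477);print(tool()[0]["wrist_force"],tool()[0]["torque"],tool()[0]["q"].round(2))
# tilt axis: tray x=d,y=n; corner dir
a=np.arctan2(-.886,.464);d=np.array([np.cos(a),np.sin(a),0]);n=np.array([-d[1],d[0],0])
g=-.079*d-.054*n;g/=np.linalg.norm(g);ax=np.cross([0,0,1],g);R=tool()[2]
print("world dir",g.round(3),"tilt axis tool",R.inv().apply(ax).round(3))
E
```

```text
time_s: 15.18
eef_pos: [0.5057, -0.1715, 0.1865]
eef_rot: [0.689, -0.685, -0.165, 0.169]
wrist_force: [0.4, -0.2, -4.9]
opening: 0.104
t 15.1833 pos [ 0.5057 -0.1715  0.1865] shift cm [ 0.24 -1.35 -0.44] n41: 0.4 xang 0.477 op 0.10355794655757014
rotvec [-0.0072  0.0001 -0.0052]
[ 0.3697243 -0.2172599 -4.9117796] [ 0.02734179 -0.03523262 -0.02098657] [-0.55  0.14  1.75 -0.    1.26 -1.03]
world dir [-0.883  0.47  -0.   ] tilt axis tool [-0.823  0.    -0.569]
```

The tray is held, at about 4.9 N. Now I'll raise it a bit more and tilt gently toward −x first (turn about tool −x).

```bash

python3 -m jog '[[[0,-0.5,0],[0,0,0],0],[[0,-1,0],[0,0,0],0],[[0,-1.2,0],[0,0,0],0],[[0,-1.2,0],[0,0,0],0],[[0,-0.7,0],[0,0,0],0],[[0,-0.3,0],[0,0,0],0],[[0,0,0],[-0.02,0,-0.01],0],[[0,0,0],[-0.02,0,-0.01],0],[[0,0,0],[-0.02,0,-0.01],0],[[0,0,0],[-0.02,0,-0.01],0],[[0,0,0],[-0.02,0,-0.01],0],[[0,0,0],[-0.02,0,-0.01],0]]'
python3 -m jog '[[[0,0,0],[-0.02,0,-0.01],0],[[0,0,0],[-0.02,0,-0.01],0],[[0,0,0],[-0.02,0,-0.01],0],[[0,0,0],[-0.02,0,-0.01],0],[[0,0,0],[-0.02,0,-0.01],0],[[0,0,0],[-0.02,0,-0.01],0],[[0,0,0],[-0.02,0,-0.01],0],[[0,0,0],[-0.02,0,-0.01],0],[[0,0,0],[0,0,0],0],[[0,0,0],[0,0,0],0],[[0,0,0],[0,0,0],0],[[0,0,0],[0,0,0],0]]'
python3 - <<'E'
from h import *
o,p,R=tool();M=R.as_matrix();print(p,o["wrist_force"],o["opening"],"tilt",np.degrees(np.arccos(-M[2,1])),"drop along tray x,y",M[2,2].round(3),M[2,0].round(3),o["q"].round(2))
E
```

```text
time_s: 16.18
eef_pos: [0.5021, -0.1695, 0.2317]
eef_rot: [-0.652, 0.719, 0.194, -0.139]
wrist_force: [-0.6, -0.2, -4.6]
opening: 0.105
time_s: 17.18
eef_pos: [0.4922, -0.1624, 0.2201]
eef_rot: [-0.598, 0.76, 0.233, -0.099]
wrist_force: [0.2, -0.3, -4.2]
opening: 0.102
[ 0.49219517 -0.16243668  0.22008601] [ 0.24361226 -0.2962808  -4.23374353] 0.10242790471978219 tilt 17.14583216876617 drop along tray x,y -0.265 0.129 [-0.53 -0.13  1.98 -0.04  1.   -0.99]
```

```bash

python3 -m jog '[[[0,0,0],[-0.02,0,-0.01],0],[[0,0,0],[-0.02,0,-0.01],0],[[0,0,0],[-0.02,0,-0.01],0],[[0,0,0],[-0.02,0,-0.01],0],[[0,0,0],[-0.02,0,-0.01],0],[[0,0,0],[0,0,-0.02],0],[[0,0,0],[0,0,-0.02],0],[[0,0,0],[0,0,-0.02],0],[[0,0,0],[0,0,-0.02],0],[[0,0,0],[0,0,-0.02],0],[[0,0,0],[0,0,-0.02],0],[[0,0,0],[0,0,-0.02],0]]'
python3 -m jog '[[[0,0,0],[0,0,-0.02],0],[[0,0,0],[0,0,-0.02],0],[[0,0,0],[0,0,0],0],[[0,0,0],[0,0,0],0],[[0,0,0],[0,0,0],0],[[0,0,0],[0,0,0],0],[[0,0,0],[0,0,0],0],[[0,0,0],[0,0,0],0]]'
python3 - <<'E'
from h import *
o,p,R=tool();M=R.as_matrix();print(p,o["wrist_force"],o["opening"],"tilt",np.degrees(np.arccos(-M[2,1])),"drop along tray x,y",M[2,2].round(3),M[2,0].round(3),o["q"].round(2))
s=imaging.camera("scene");t=imaging.camera("top")
H=p-.047*-M[:,1]; print(proj(s,p),proj(t,p))
u,v=proj(s,p).astype(int);u2,v2=proj(t,p).astype(int)
cv2.imwrite("pics/c9.png",np.hstack([tile(s,u-50,v-35),tile(t,u2-50,v2-37)]))
E
```

```text
time_s: 18.18
eef_pos: [0.4925, -0.1624, 0.2194]
eef_rot: [-0.56, 0.765, 0.316, -0.029]
wrist_force: [0.1, 0.6, -4.6]
opening: 0.108
time_s: 18.85
eef_pos: [0.4912, -0.163, 0.2188]
eef_rot: [-0.559, 0.76, 0.331, -0.018]
wrist_force: [-0.4, -0.0, -4.6]
opening: 0.105
[ 0.49122854 -0.16304847  0.21882664] [-0.36555087 -0.04275376 -4.59915836] 0.10547534269541693 tilt 30.443543563466754 drop along tray x,y -0.373 0.343 [-0.66 -0.3   2.18  0.25  0.77 -1.32]
[218.49373079 153.79133855] [344.78633866 208.50610457]
```

View pics/c9.png

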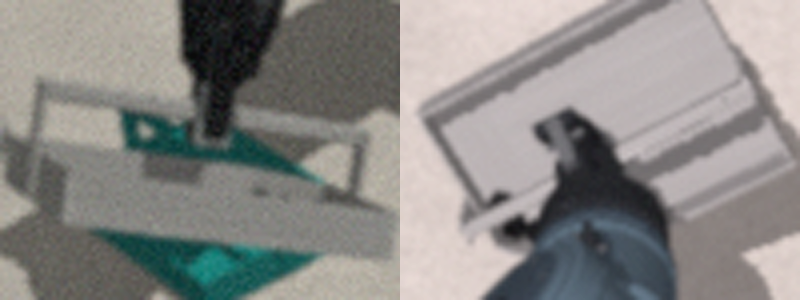

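The top tile shows the upper half of the floor empty and dark blobs at the cut corner (470-530, 200-250). The arm hides part of it, so I'll check with depth in tray coordinates.

```bash
cat > chk.py <<'E'
from h import *
o,p,R=tool();M=R.as_matrix()
ex,ey,ez=-M[:,2],M[:,0],-M[:,1]
bar=p+.0187*ez; F=bar-.063*ez   # floor centre
C=F-.079*ex-.054*ey; print("corner z",C[2].round(3),"tilt",np.degrees(np.arccos(ez[2])).round(1))
for n in("top","scene"):
    c=imaging.camera(n);d=c["depth"];v,u=np.nonzero(d>0);z=d[v,u]
    X=(np.linalg.inv(c["K"])@np.stack([u*z,v*z,z])-c["t"][:,None]).T@c["R"]
    L=(X-F)@np.stack([ex,ey,ez]).T; g=c["frame"].max(2)[v,u]
    ins=(abs(L[:,0])<.105)&(abs(L[:,1])<.08)
    fl=ins&(abs(L[:,2])<.035)&(abs(L[:,1])<.068)&(abs(L[:,0])<.093)
    print(n,"n floor px",fl.sum(),"median floor h",np.median(L[fl,2]).round(4))
    A=np.c_[L[fl&(g>90)][:,:2],np.ones((fl&(g>90)).sum())]
    if len(A)>20: print(" slope fit",np.linalg.lstsq(A,L[fl&(g>90)][:,2],rcond=None)[0].round(4))
    k=fl&(g<60); 
    m=np.zeros(d.shape,np.uint8);m[v[k],u[k]]=1
    nn,lab,st,ce=cv2.connectedComponentsWithStats(m)
    for i in range(1,nn):
        if st[i,4]>3:
            q=lab[v,u]==i;q&=k;a=L[q].mean(0);print(" dark",st[i,4],a.round(3),"dist corner",np.linalg.norm(a-[-.079,-.054,0]).round(3))
    H,_,_=np.histogram2d(L[fl,0],L[fl,1],bins=[np.linspace(-.1,.1,11),np.linspace(-.075,.075,8)]);print(H.astype(int).T[::-1])
    print(" corner px",proj(c,C).round(1),"F",proj(c,F).round(1))
    cu,cv=proj(c,C).astype(int);cv2.imwrite(f"pics/last_{n}.png",tile(c,cu-20,cv-20,70,52,800,600))
E
python3 chk.py
```

```text
corner z 0.133 tilt 30.4
top n floor px 2352 median floor h -0.0008
 slope fit [-0.0096 -0.0083 -0.0005]
 dark 7 [-0.087 -0.007  0.009] dist corner 0.049
 dark 35 [-0.084 -0.035  0.009] dist corner 0.022
[[19 33 34 31 37 35 36 41 38 26]
 [36 55 56 57 58 57 63 58 62 41]
 [36 52 51 15 34 57 57 59 61 39]
 [37 52 49  5  4 54 58 58 62 40]
 [15 17  5  0  0 18 19 20 20 12]
 [36 12  0  0  1 50 56 58 57 39]
 [ 0  0  0  0  0 23 39 37 40 25]]
 corner px [329.2 231.4] F [344.9 202.6]
scene n floor px 101 median floor h 0.0205
 slope fit [0.0101 0.2171 0.0337]
[[ 0  0  0  0  0  0  0  0  0  0]
 [ 0  0  0  0  0  0  0  0  0  0]
 [ 0  0  0  0  0  0  0  0  0  0]
 [ 0  0  0  0  0  0  0  0  0  0]
 [ 0  0  0  0  0  0  0  0  0  0]
 [32  4  0  0  0  0  0  0  0  0]
 [ 3 43  2  3  3  1  5  3  1  1]]
 corner px [238. 172.] F [215.6 171.8]
```

The model floor matches depth, so there was no slip in the grip. One tip is at (−87, −7) on the −x wall, which is marginal, and two may be hidden. I'll tilt more toward −y with less −x, then back.

```bash

python3 -m jog '[[[0,0,0],[0.02,0,-0.02],0],[[0,0,0],[0.02,0,-0.02],0],[[0,0,0],[0.02,0,-0.02],0],[[0,0,0],[0.02,0,-0.02],0],[[0,0,0],[0.02,0,-0.02],0],[[0,0,0],[0.02,0,-0.02],0],[[0,0,0],[0.02,0,-0.01],0],[[0,0,0],[0.02,0,0],0],[[0,0,0],[0,0,0],0],[[0,0,0],[0,0,0],0],[[0,0,0],[0,0,0],0],[[0,0,0],[0,0,0],0]]'
python3 -m jog '[[[0,0,0],[-0.02,0,0],0],[[0,0,0],[-0.02,0,0],0],[[0,0,0],[-0.02,0,0],0],[[0,0,0],[-0.02,0,0],0],[[0,0,0],[-0.02,0,0],0],[[0,0,0],[-0.02,0,0],0],[[0,0,0],[-0.02,0,0],0],[[0,0,0],[0,0,0],0],[[0,0,0],[0,0,0],0],[[0,0,0],[0,0,0],0]]'
python3 chk.py
python3 - <<'E'
from h import *
o,p,R=tool();print(R.inv().apply([0,0,-1]).round(3),o["q"].round(2),p)
E
```

```text
time_s: 20.05
eef_pos: [0.492, -0.1642, 0.2197]
eef_rot: [-0.618, 0.688, 0.38, -0.01]
wrist_force: [-0.0, -0.5, -4.4]
opening: 0.106
time_s: 20.88
eef_pos: [0.4908, -0.16, 0.2186]
eef_rot: [-0.563, 0.733, 0.381, 0.018]
wrist_force: [0.4, 0.6, -4.3]
opening: 0.103
corner z 0.129 tilt 35.8
top n floor px 2394 median floor h -0.0009
 slope fit [-0.0156 -0.0308 -0.0002]
 dark 20 [-0.086 -0.01   0.01 ] dist corner 0.045
 dark 59 [-0.072 -0.046  0.008] dist corner 0.013
[[14 21 24 21 24 22 26 26 26 18]
 [33 53 50 52 55 56 55 59 61 39]
 [32 53 53 54 56 56 60 56 61 38]
 [38 51 47 18 28 57 52 56 51 37]
 [11 28 26  1  0 25 28 29 32 21]
 [42 58 24  0  2 39 39 44 41 27]
 [ 0 22  0  0  4 33 35 33 36 25]]
 corner px [326.9 228.8] F [342.5 201.1]
scene n floor px 0 median floor h nan
[[0 0 0 0 0 0 0 0 0 0]
 [0 0 0 0 0 0 0 0 0 0]
 [0 0 0 0 0 0 0 0 0 0]
 [0 0 0 0 0 0 0 0 0 0]
 [0 0 0 0 0 0 0 0 0 0]
 [0 0 0 0 0 0 0 0 0 0]
 [0 0 0 0 0 0 0 0 0 0]]
 corner px [239.8 174.7] F [217.9 172.1]
[-0.456  0.812  0.365] [-0.78 -0.34  2.24  0.52  0.79 -1.61] [ 0.49095654 -0.16033042  0.21872347]
  return _methods._mean(a, axis=axis, dtype=dtype,
  ret = ret.dtype.type(ret / rcount)
```

Two or more tips are in the corner and one is at (−86, −10), 45 mm away. The −y wall near the arm is hidden, so I'll yaw about the vertical (constant tilt) to look in.

```bash

python3 -m jog '[[[0,0,0],[-0.023,0.041,0.018],0],[[0,0,0],[-0.023,0.041,0.018],0],[[0,0,0],[-0.023,0.041,0.018],0],[[0,0,0],[-0.023,0.041,0.018],0],[[0,0,0],[-0.023,0.041,0.018],0],[[0,0,0],[-0.023,0.041,0.018],0],[[0,0,0],[-0.023,0.041,0.018],0],[[0,0,0],[-0.023,0.041,0.018],0],[[0,0,0],[-0.023,0.041,0.018],0],[[0,0,0],[-0.023,0.041,0.018],0],[[0,0,0],[-0.023,0.041,0.018],0],[[0,0,0],[-0.023,0.041,0.018],0]]'
python3 -m jog '[[[0,0,0],[-0.023,0.041,0.018],0],[[0,0,0],[-0.023,0.041,0.018],0],[[0,0,0],[-0.023,0.041,0.018],0],[[0,0,0],[-0.023,0.041,0.018],0],[[0,0,0],[-0.023,0.041,0.018],0],[[0,0,0],[-0.023,0.041,0.018],0],[[0,0,0],[-0.023,0.041,0.018],0],[[0,0,0],[-0.023,0.041,0.018],0],[[0,0,0],[-0.023,0.041,0.018],0],[[0,0,0],[-0.023,0.041,0.018],0],[[0,0,0],[0,0,0],0],[[0,0,0],[0,0,0],0]]'
python3 chk.py 2>/dev/null
python3 - <<'E'
from h import *
o,p,R=tool();print(R.inv().apply([0,0,-1]).round(3),o["q"].round(2),p)
E
```

```text
time_s: 21.98
eef_pos: [0.4911, -0.1627, 0.2189]
eef_rot: [-0.532, 0.812, 0.132, 0.199]
wrist_force: [-1.1, 0.1, -4.4]
opening: 0.105
time_s: 22.98
eef_pos: [0.4947, -0.1596, 0.2161]
eef_rot: [-0.469, 0.812, -0.092, 0.335]
wrist_force: [-0.2, 0.4, -4.2]
opening: 0.106
corner z 0.128 tilt 34.6
top n floor px 2227 median floor h -0.0002
 slope fit [-0.0041 -0.0033 -0.0001]
[[23 34 38 36 38 39 42 40 42 19]
 [34 54 51 57 55 59 59 59 65 28]
 [31 33  1 24 55 57 59 61 61 29]
 [34 30  0  0 29 56 56 56 57 20]
 [ 0  0  0  0 10 21 22 23 23 10]
 [ 0  0  0  1 50 54 55 54 59 24]
 [ 0  0  0  1 32 37 33 40 37 20]]
 corner px [318.4 206.2] F [350.  206.6]
scene n floor px 1170 median floor h 0.0015
 slope fit [-0.0034 -0.0035  0.0015]
 dark 4 [ 0.088 -0.018  0.002] dist corner 0.171
 dark 282 [ 0.002 -0.038  0.002] dist corner 0.083
 dark 29 [-0.065 -0.05   0.01 ] dist corner 0.017
[[ 0  0  0  0  0  0  0  0  0  0]
 [ 0  0  0  0  0  0  0  0  0  0]
 [ 0 19 30 30 29 29 29 26 29 17]
 [ 0 22 36 32 32 34 31 29 30 19]
 [ 0 23 33 29 33 29 30 28 28 17]
 [12 30 31 31 31 28 26 29 28 19]
 [ 1 11 10 22 22 19 21 16 16 14]]
 corner px [244.4 189.9] F [211.1 169.6]
[-0.458  0.823  0.335] [-0.24 -0.04  2.   -0.64  0.96  0.72] [ 0.49433458 -0.15982044  0.21622833]
```

```bash

python3 -m jog '[[[0,0,0],[-0.023,0.041,0.017],0],[[0,0,0],[-0.023,0.041,0.017],0],[[0,0,0],[-0.023,0.041,0.017],0],[[0,0,0],[-0.023,0.041,0.017],0],[[0,0,0],[-0.023,0.041,0.017],0],[[0,0,0],[-0.023,0.041,0.017],0],[[0,0,0],[-0.023,0.041,0.017],0],[[0,0,0],[-0.023,0.041,0.017],0],[[0,0,0],[-0.023,0.041,0.017],0],[[0,0,0],[-0.023,0.041,0.017],0],[[0,0,0],[0,0,0],0],[[0,0,0],[0,0,0],0]]'
sed -i 's/k=fl&(g<60);/k=fl\&(g<60)\&(L[:,2]>.004);/; s/cu-20,cv-20,70,52,800,600/cu-45,cv-35,80,60,800,600/' chk.py
python3 chk.py 2>/dev/null
python3 - <<'E'
from h import *
o,p,R=tool();print(R.inv().apply([0,0,-1]).round(3),o["q"].round(2),p)
E
```

```text
time_s: 24.08
eef_pos: [0.4936, -0.1601, 0.2159]
eef_rot: [-0.373, 0.759, -0.297, 0.444]
wrist_force: [0.3, 0.1, -4.7]
opening: 0.106
corner z 0.129 tilt 33.9
top n floor px 2104 median floor h 0.0004
 slope fit [-0.0058 -0.0065  0.0006]
[[20 29 32 36 33 33 39 35 40 12]
 [33 52 55 51 54 54 61 59 62 15]
 [21  3 14 52 53 60 55 56 61 15]
 [12  3  1 10 41 54 55 53 58 10]
 [ 0  0  0  0 18 22 20 21 20  6]
 [ 0  0  0 20 50 49 56 52 55 17]
 [ 0  0  0 20 32 35 36 35 38 10]]
 corner px [323.5 197.4] F [350.3 211.6]
scene n floor px 1899 median floor h 0.0017
 slope fit [-0.006  -0.0043  0.0016]
 dark 73 [-0.073 -0.051  0.015] dist corner 0.017
[[ 0  8 10 10  9  9  9  8  7  6]
 [ 0 45 52 54 49 55 45 51 45 33]
 [ 0 49 52 52 51 48 47 43 46 33]
 [ 0 42 53 52 49 47 45 45 44 27]
 [ 2 16 43 47 47 47 37  9 20 12]
 [17 37  8 10  6  8  6  2  0  0]
 [ 4 34 20 29 34 25 30 19  0  0]]
 corner px [236.8 195.5] F [212.1 166.7]
[-0.453  0.829  0.328] [-0.2   0.16  1.78 -0.62  1.28  1.17] [ 0.49335245 -0.1600563   0.21597386]
```

View pics/last_scene.png

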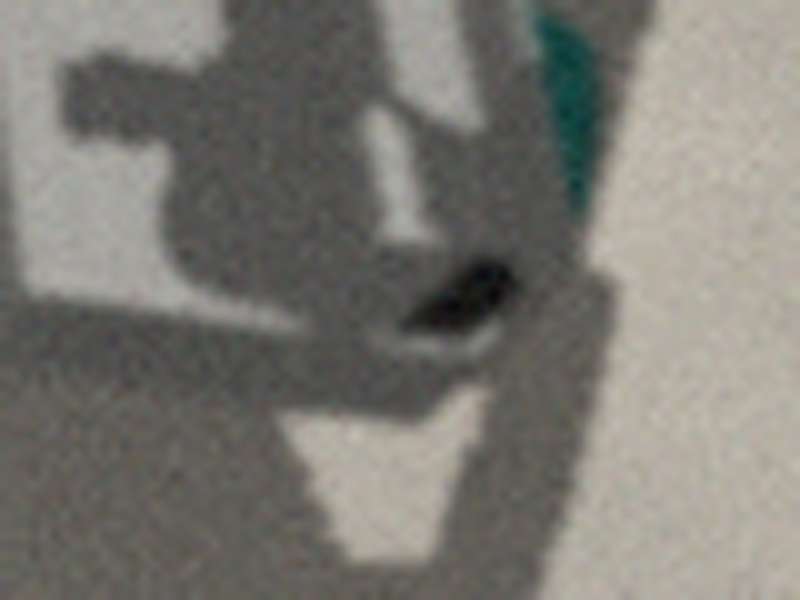

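The last view shows the floor and the −y wall free of tips, with a single dark cluster at the cut corner, (400-520, 260-335). I'll check its extent, the sleeve and stillness, then hand in.

```bash
python3 -m jog '[[[0,0,0],[0,0,0],0],[[0,0,0],[0,0,0],0],[[0,0,0],[0,0,0],0],[[0,0,0],[0,0,0],0],[[0,0,0],[0,0,0],0]]'
python3 - <<'E'
from h import *
o,p,R=tool();M=R.as_matrix();ex,ey,ez=-M[:,2],M[:,0],-M[:,1];F=p-.0443*ez
B=np.stack([ex,ey,ez])
for n in("scene","top"):
    c=imaging.camera(n);d=c["depth"];v,u=np.nonzero(d>0);z=d[v,u]
    X=(np.linalg.inv(c["K"])@np.stack([u*z,v*z,z])-c["t"][:,None]).T@c["R"];L=(X-F)@B.T;g=c["frame"].max(2)[v,u]
    k=(g<45)&(abs(L[:,0])<.105)&(abs(L[:,1])<.08)&(L[:,2]<.03)&(L[:,2]>.004)
    print(n,k.sum(),L[k].min(0).round(3) if k.any() else"",L[k].max(0).round(3) if k.any() else "")
    k=(np.hypot(X[:,0]-.514,X[:,1]-.2105)<.017)&(X[:,2]>.05);print(" sleeve/pin heights",np.percentile(X[k,2],[10,50,90]).round(3) if k.any() else "",X[k].mean(0).round(4))
print(np.abs(o["dq"]).max(),o["time_s"],o["wrist_force"])
E
```

```text
time_s: 24.6
eef_pos: [0.4926, -0.1598, 0.2162]
eef_rot: [-0.374, 0.759, -0.295, 0.444]
wrist_force: [-0.1, -0.6, -4.4]
opening: 0.103
scene 58 [-0.084 -0.064  0.004] [ 0.1   -0.001  0.03 ]
 sleeve/pin heights [0.053 0.063 0.074] [0.5191 0.2099 0.063 ]
top 0  
 sleeve/pin heights [0.059 0.065 0.077] [0.5133 0.2081 0.066 ]
0.005301231859691254 24.6 [-0.05286842 -0.55021502 -4.36968677]
```

```bash
python3 -c "
from bench import ctrl
print(ctrl.hand_in())"
```

```text
the job is handed in; nothing more can be done
None
```

I put the sleeve over the post and let it go, then lifted the tray by its bar and tilted it toward the cut corner. I handed the job in at about 25 s with the tray still held up. No verdict came back.

**What the last checks showed:**
- **Sleeve:** it met 7.6 N of resistance when it reached the bottom. Depth put its top at about 65 mm, which is what a fully seated sleeve should read. It was released and stayed upright.
- **Tray:** it was held at about 34° of tilt, with the cut corner about 0.13 m above the console. The grip showed no clear slip, and the wrist read about 4.4 N. The arm was still.
- **Bystanders:** I never moved near the drum, cup or jar, and did not re-measure them at the end.

**Least certain point:** I never saw the four tips one by one.
- **Seen:** one dark cluster sat at the cut corner, about 17 mm from its middle. One tip was last seen against the −x wall about 45 mm away, inside the 55 mm limit. That was before I turned the tray to look in.
- **Inferred:** the views together showed no tips anywhere else on the floor. Three tips along the cut wall and the fourth on the −x wall fits what I saw.
- **Disagreement:** the last dark-pixel check gave no usable extent for the cluster. The top view found none because the arm hid the corner, and stray pixels spread the scene result.

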